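Run the wood slice in to the pen and brake it at the pointer

ROBOT

A 7-joint arm with a two-finger parallel gripper is mounted at the origin on the work surface. World frame = base frame: x ahead of the robot, y to its left, z up, the work surface at z = 0. Lengths are in m, angles in degrees, forces in N, time in s.
With the tool pointing down it reaches from about 0.425 to 0.875 m from the base axis. Payload 4.7 kg.
Tool frame: the origin (TCP) lies between the finger pads; the fingertips stand 19 mm ahead of it and the grasp point (between the pads) is the TCP; x points along the fingers, z is the direction in which the jaws open and shut, and the axes are right-handed (so a half turn about x gives the same grasp; the last joint's range is limited). The gripper opens to 87 mm and grips with 3 to 60 N. Pads are 19 mm wide; open, the fingers measure 117 mm over their backs; the gripper's body (75 mm by 190 mm) begins 51 mm behind the grasp point.
Start: joints at [76.438, 18.392, -4.016, 83.108, 1.295, 78.541, -3.26], TCP at [0.161, -0.63, 0.242] pointing down, gripper open.
Joint ranges: [-163.93, 163.93], [-17.29, 119.83], [-79.2, 71.16], [3.27, 140.29], [-89.18, 269.18], [5.43, 117.66], [-154.24, 154.24]. Speed limits (degrees/s): [147.25, 147.25, 180, 180, 180, 180, 180].

INTERFACE

Orientations are given as [roll, pitch, yaw] about the fixed x, y, z axes, in that order (R = Rz(yaw) Ry(pitch) Rx(roll)).
In Python, from cell import monitor, read_camera, camera_model, env, regions_of gives the robot as it stands. The module is installed in compiled form; this text tells all that it offers.
- The arm moves only by the tool step_arm, never from a script. Its argument "deltas" is a list of rows, each a list of 5 numbers: the gripper's target within -1 to 1 (fully open at 1, half-way at 0, shut at -1), then the shift along the tool's x, y, z in m, then the turn about the tool's x in degrees. A call has 1 to 12 rows; each row is the pose to reach, as a shift and turn from the pose commanded when the call began, along the tool's axes at that moment; what a row does not reach only later rows make up. A row lasts 1/8 s, in which the tool goes at most 62.5 mm and 10.7 degrees, less where a joint would pass 70% of its speed; a pose out of reach is approached as far as the arm can. A call with a gripper value outside its range is refused whole. The fingers move at their own pace and stop on an object; "newtons" is the grip in N (left out, the last holds). Time passes only in rows, so rows that repeat a pose let the fingers close. It gives the time, the measured TCP pose, the force and the opening at its end, in the units of the state.
- monitor.get_obs(): the state, without advancing time (a new reading comes with each control period).
- read_camera(name): name is "scene" or "side" or "wrist"; returns (picture, depth): 420x560x3 uint8, red, green, blue; 420x560 float32, m along the optical axis (not along the pixel's ray), 0 where there is no reading.
- camera_model(name): a dict with "fx", "fy", "cx", "cy" (pixels), "xyz" and "attitude" of the camera in the world. Camera axes: x right, y down, z forward; pixel columns grow to the right and rows downward; lengths in m; the calibration is good to about 2 mm. A picture is of the moment at which its call begins: read the wrist's pose just before it. camera_model takes no time and is no camera call; for the wrist camera it gives the pose at the moment of the call.
- env.sign_off(): hands the job in, once; it reports no verdict.
Trained networks look in the newest picture that a camera, given by its name, has taken for a name from the list of things; names that differ only in an ending like _2 or _b are one class to them, and where a whole thing is asked for, a point or a joint stands for the part that bears it (a point fixed in the world has none). Each returns a list of dicts, best first, with "p" (0 to 1); they miss things now and then, are a little off and sometimes report something else, mostly with a low value. They report only what shows in the picture. A call takes as long as a camera call. They do not tell look-alikes from the thing itself.
- regions_of(camera, thing): "pixels" (420x560 bool, what is visible of it) and "pixel" ([column, row] in pixels, amid what is visible of it).
The state is a dict: "time_s": time; "qpos": joint angles; "joint_velocities": joint speeds; "effort": joint torques, N m; "tool_pos": TCP position; "tool_rot": TCP orientation; "force": force on the tool from outside, world axes, zero at the start; "wrist_torque": the same for the moment, N m; "grip_width": finger opening in m.
Only numpy, scipy, OpenCV 4.12 (cv2) and the standard library are available. Lean on these libraries where they do the work, as an engineer would, in place of code of your own. Each camera call takes 0.05 s, during which the arm holds its last target. There are 200 camera calls.

TASK

Push the free-running feed carriage with the round wood slice along its rails from the loading end to the burning-pen station, and bring it to rest with the lug on its rim opposite the station's pointer. It hardly slows down by itself and its sprung bumper bars bounce, so drive it by one bumper, then brake it softly at the other: it must not run into the rubber stop at the far end. Do not touch the freshly oiled slice, leave the teal box, the jar, the cork block and the spare slices beside the slide where they are, and let go when the carriage stands still.

Things in the scene. Friction and masses are not known exactly. Their poses are not given: they have to be found in the camera images.
- bed: Fixed feed slide flat on the table: bed 116 wide, 660 long, 24 high, two round rails (tops at 40 mm). Origin under its middle; y axis along the rails from loading end to stop. The loading end (y = -330 mm) is open, its plate only 44 mm high. At the other end (y = +316 to +330) a plate 116 wide, 70 high carries the stop: a rubber buffer 20 in diameter, 55 mm up, face at y = +288.
- carriage (a joint): Travel of the carriage along the bed's y in m: 0 = loading end; at 0.336 its front bumper meets the stop. Platen centre at y = value - 0.170 in the bed's frame. Moving mass with slice 3.6 kg nominal (3 kg of it is really 0.7 to 1.4 times that); drag only about 0.3 N per m/s plus 0.008 N: let go at 50 mm/s it coasts some 250 mm. No handle.
- bumper_stop (a joint): Compression in m (0 = out, 0.012 = fully in) of the bumper bar on the side towards the stop: black, 100 mm wide, round rubber nose 44 to 66 mm above the table, on the slide's centre line. Out, its nose is 122 mm from the platen's centre along the bed's y, 16 mm beyond the slice. Its spring: 150 N/m, no preload, hardly damped - a carriage that meets something rigid bounces back.
- bumper_load (a joint): The same for the bumper bar on the side towards the loading end, its nose 122 mm from the platen's centre along -y.
- platen (a point): Centre of the carriage's round steel platen, half-way up its edge: 200 mm in diameter, 68 to 90 mm above the table. The wood slice (212 mm in diameter, 90 to 111 mm above the table) sits on it, concentric, and overhangs it all round; below, only the two bumper bars and the lug stick out.
- index (a point): Outer end of the index lug: dark round stud 18 mm in diameter, 16 high, half sunk in the platen's rim on the side away from the robot. This point lies 115 mm from the platen's centre along the bed's +x, 82 mm above the table, 9 mm beyond the slice.
- pointer (a point): Tip of the pen station's steel pointer: the mark. It stands 8 mm outside the lug's path, 82 mm above the table, and differs from start to start along the bed. The carriage is at the mark when lug and pointer have the same y in the bed's frame; its front bumper is then 51 to 116 mm short of the stop.
- station: Pen station clamped at the far side of the bed (+x), fixed: grey foot 80 by 70 mm, 18 mm steel post 214 mm high (55 mm behind the pointer's tip, in line with it across the bed), folded-out arm with a white burning pen. Axes parallel to the bed's, origin on the table below the pointer's tip.
- teal_box: Bystander: flat teal box 160 by 220 by 55 mm, loose, left of the slide.
- oil_jar: Bystander: amber glass jar 64 mm in diameter, 85 high, loose.
- sanding_block: Bystander: cork sanding block 100 by 62 by 33 mm, loose.
- blank_big: Bystander: raw wood slice 150 mm in diameter, 22 high, loose, with a smaller one on top.
- slice: The round wood slice on the platen, held by a centre pin on which it turns stiffly, at any angle; origin at the centre of its underside; its face and bark are freshly oiled and must not be touched.
Not all that is in view belongs to the job. Leave any purple look-alike of the station alone.

How it is judged (in metres and radians):
On the way:
1. the lug stands opposite the pointer, at rest, for 1.5 s (y of index in the frame of station between -0.012 and 0.012 m and linear speed of slice below 0.012 m/s), for 1.5 s.
At the end, for the whole second after the job is handed in: The carriage stands still (under 8 mm/s), released, with its lug within 12 mm of the pointer along the rails, having stood there for 1.5 s (y of index in the frame of station between -0.012 and 0.012 m and linear speed of slice below 0.008 m/s); the robot touches nothing.
It fails at once if the carriage runs into the stop (value of joint carriage above 0.335 m).
It fails at once if the oiled slice is touched (contact force between any of the fingers, the arm and slice above 1 N).
It fails at once if the teal box, jar, cork block or spare slice is shifted by more than 30 mm (distance of any of teal_box, oil_jar, sanding_block, blank_big from where it was at the start of the episode above 0.03 m).
It also fails if it takes over 34 s, if anything falls off the work surface, if the arm or the gripper's body presses on something with over 40 N, if the wrist force passes 120 N, or if a joint passes its speed limit or range.

## Working session

There is one attempt and no reset: what is moved stays moved. The work goes in short steps, Python scripts to look and compute and a tool call to move; the robot and the scene stay as the last step left them, time stands still between calls to the robot, and variables do not carry over. Pictures are saved under pics/ and viewed, about 8 in all and at most 12, crops included, and the job is handed in when it is done.

Besides the shell and the picture viewer there is one more tool, called after "Call:" as name(argument=value, ...), one argument or row to a line, values as JSON. step_arm: Moves the arm, as the interface text tells. Its arguments: {"type":"object","properties":{"deltas":{"type":"array"},"newtons":{"type":"number"}},"required":["deltas"]}

```bash
mkdir -p pics; cat > h.py <<'E'
import numpy as np, cv2
from scipy.spatial.transform import Rotation as R
from cell import monitor, read_camera, camera_model, env, regions_of
def att(m):
    a=np.array(m['attitude'],float)
    return a if a.shape==(3,3) else R.from_euler('xyz',a,degrees=True).as_matrix()
def cloud(m,d):
    v,u=np.mgrid[:420,:560]
    p=np.stack([(u-m['cx'])/m['fx']*d,(v-m['cy'])/m['fy']*d,d],-1)
    return p@att(m).T+np.array(m['xyz'])
E
python3 - <<'E'
from h import *
print(monitor.get_obs())
for c in('scene','side'):
    im,d=read_camera(c); m=camera_model(c); print(c,m)
    cv2.imwrite(f'pics/{c}0.png',im[...,::-1]); np.savez(f'{c}0.npz',im=im,d=d)
    P=cloud(m,d)
    for t in('bed','platen','slice','index','pointer','station','bumper_stop','bumper_load','teal_box','oil_jar','sanding_block','blank_big'):
        for r in regions_of(c,t)[:2]:
            k=r['pixels']&(d>0); q=P[k]
            print(t,round(r['p'],2),np.round(r['pixel']),k.sum(),np.round(np.median(q,0),3) if len(q) else '',np.round(np.percentile(q,[2,98],axis=0),3).tolist() if len(q) else '')
E
```

```text
{'time_s': 0.0, 'qpos': array([76.43818505, 18.43882789, -4.01559314, 83.17508935,  1.29536039,
       78.54282196, -3.25935409]), 'joint_velocities': array([-0.02931091,  0.04687849,  0.01405703,  0.09649227,  0.00715906,
        0.07315352,  0.06298358]), 'effort': array([ 2.33416386e-04, -4.91288602e+01, -4.03900445e-01, -3.12530959e+01,
       -6.37785648e-02,  4.36322833e-02,  1.90002629e-04]), 'tool_pos': array([ 0.1611334 , -0.62916189,  0.2404625 ]), 'tool_rot': array([-176.8043131 ,   89.88835461,  107.56803199]), 'force': array([-0.42381544,  0.43064882, -0.1985529 ]), 'wrist_torque': array([0.01128619, 0.00239522, 0.02160711]), 'grip_width': 0.0872038560043254}
scene {'fx': 442.52034047012694, 'fy': 442.52034047012694, 'cx': 280.40555911551246, 'cy': 212.2688800305693, 'xyz': array([1.38909772, 0.4357393 , 0.96515682]), 'attitude': array([-129.81816483,    0.7454072 ,  114.55757971])}
bed 0.88 [262. 254.] 9088 [ 0.588 -0.014  0.038] [[0.486, -0.316, 0.002], [0.668, 0.326, 0.113]]
platen 0.73 [234. 230.] 3628 [ 0.588 -0.089  0.109] [[0.477, -0.205, 0.054], [0.671, 0.009, 0.
[... 2231 characters left out ...]
8. 248.] 232 [ 0.558 -0.223  0.062] [[0.514, -0.234, 0.049], [0.612, -0.199, 0.069]]
teal_box 0.65 [225. 150.] 1260 [0.449 0.529 0.051] [[0.353, 0.439, 0.002], [0.564, 0.67, 0.059]]
oil_jar 0.74 [373. 292.] 492 [ 0.584 -0.468  0.061] [[0.565, -0.487, 0.006], [0.62, -0.431, 0.088]]
sanding_block 0.6 [326. 247.] 265 [ 0.558 -0.221  0.062] [[0.514, -0.234, 0.035], [0.612, -0.197, 0.073]]
sanding_block 0.37 [319. 222.] 2117 [ 0.56  -0.138  0.108] [[0.475, -0.231, 0.054], [0.657, -0.02, 0.115]]
blank_big 0.94 [350. 368.] 604 [ 0.376 -0.635  0.021] [[0.345, -0.664, 0.003], [0.479, -0.536, 0.026]]
blank_big 0.41 [372. 291.] 466 [ 0.584 -0.468  0.062] [[0.565, -0.487, 0.007], [0.618, -0.433, 0.088]]
```

```bash
python3 - <<'E'
from h import *
z=np.load('scene0.npz'); z2=np.load('side0.npz')
a=cv2.resize(z['im'][110:350,60:510],None,fx=1.7,fy=1.7,interpolation=2)
cv2.imwrite('pics/a.png',a[...,::-1])
b=cv2.resize(z2['im'][150:280,250:400],None,fx=5,fy=4.5,interpolation=2)
cv2.imwrite('pics/b.png',b[...,::-1])
for n,zz in(('scene',z),('side',z2)):
    P=cloud(camera_model(n),zz['d']); ok=zz['d']>0
    # slice top circle
    k=ok&(abs(P[...,2]-.111)<.004)&(abs(P[...,0]-.57)<.15)&(abs(P[...,1]+.1)<.16)
    hull=cv2.convexHull(P[k][:,:2].astype(np.float32))
    print(n,'slice',cv2.minEnclosingCircle(hull),'mean',P[k].mean(0))
    # bed top and rails
    k=ok&(P[...,2]>.015)&(P[...,2]<.042)&(abs(P[...,0]-.57)<.09)&(abs(P[...,1])<.36)
    print('bedrect',cv2.minAreaRect(P[k][:,:2].astype(np.float32)),k.sum())
    # end plate top z~70
    k=ok&(abs(P[...,2]-.070)<.003)&(P[...,1]>.27)&(P[...,1]<.36)&(abs(P[...,0]-.57)<.1)
    print('plate',k.sum(),np.percentile(P[k],[2,50,98],axis=0).round(3).tolist() if k.any() else '')
    k=ok&(P[...,2]>.036)&(P[...,2]<.046)&(P[...,1]<-.28)&(P[...,1]>-.36)&(abs(P[...,0]-.57)<.1)
    print('loadplate',k.sum(),np.percentile(P[k],[2,50,98],axis=0).round(3).tolist() if k.any() else '')
    # rail tops lines
    for s in range(-30,33,6):
        k=ok&(abs(P[...,2]-.038)<.004)&(abs(P[...,1]-s/100)<.01)&(abs(P[...,0]-.57)<.08)
        if k.sum()>5: print(s,np.histogram(P[k][:,0],bins=np.arange(.49,.66,.01))[0])
    # station
    k=ok&(P[...,2]>.078)&(P[...,2]<.086)&(P[...,0]>.62)&(P[...,0]<.85)&(P[...,1]>.03)&(P[...,1]<.15)
    o=np.argsort(P[k][:,0]); print('ptr',P[k][o][:25:2].round(3).tolist())
E
```

```text
scene slice ((0.569639265537262, -0.10760444402694702), 0.1079736202955246) mean [ 0.57405198 -0.1042641   0.11021778]
bedrect ((0.5838044285774231, -0.0008084774017333984), (0.6624218225479126, 0.15215039253234863), 89.91349029541016) 4453
plate 163 [[0.513, 0.317, 0.067], [0.572, 0.323, 0.07], [0.625, 0.33, 0.072]]
loadplate 181 [[0.512, -0.329, 0.036], [0.576, -0.318, 0.042], [0.623, -0.283, 0.046]]
-30 [ 0  0  0  6 10  0  0  0  0  0  1 14  4  0  0  0  0]
-24 [0 0 0 0 0 0 0 0 0 0 0 8 4 0 0 0 0]
-6 [0 0 0 0 0 0 0 0 0 0 0 2 7 2 0 0 0]
6 [ 0  0  0  6 14  0  0  0  0  0  1 16  9  0  0  0  0]
12 [ 0  0  0  6 17  0  0  0  0  0  0 16  9  0  0  0  0]
18 [ 0  0  0  5 20  0  0  0  0  0  0 16 12  0  0  0  0]
24 [ 0  0  0  6 20  0  0  0  0  0  0 18 14  0  0  0  0]
30 [ 0  0  0  9 15  1  0  0  0  0  0 19 10  0  0  0  0]
ptr [[0.691, 0.08, 0.083], [0.698, 0.089, 0.083], [0.698, 0.089, 0.08], [0.698, 0.083, 0.085], [0.699, 0.081, 0.085], [0.701, 0.079, 0.086], [0.703, 0.089, 0.085], [0.706, 0.084, 0.086], [0.706, 0.09, 0.081], [0.708, 0.079, 0.085], [0.709, 0.086, 0.086], [0.711, 0.081, 0.086], [
[... 334 characters left out ...]
]]
loadplate 154 [[0.508, -0.336, 0.037], [0.56, -0.324, 0.041], [0.618, -0.282, 0.045]]
-30 [ 0  0  1 11  2  0  0  0  0  0  6  8  0  0  0  0  0]
-24 [ 0  0  3 10  3  0  0  0  0  0  3  8  1  0  0  0  0]
6 [0 0 0 7 2 0 0 0 0 0 0 1 0 0 0 0 0]
12 [0 0 0 6 2 0 0 0 0 0 0 3 0 0 0 0 0]
18 [0 0 2 8 0 0 0 0 0 0 2 7 0 0 0 0 0]
24 [0 0 1 5 2 0 0 0 0 0 2 4 0 0 0 0 0]
30 [0 0 0 3 1 1 2 0 0 1 3 1 0 0 0 0 0]
ptr [[0.693, 0.075, 0.081], [0.696, 0.079, 0.082], [0.701, 0.072, 0.085], [0.705, 0.078, 0.085], [0.706, 0.088, 0.083], [0.711, 0.073, 0.086], [0.716, 0.081, 0.084], [0.724, 0.078, 0.084], [0.727, 0.058, 0.081], [0.728, 0.068, 0.084], [0.728, 0.085, 0.082], [0.736, 0.065, 0.083], [0.741, 0.065, 0.081]]
```

View pics/a.png

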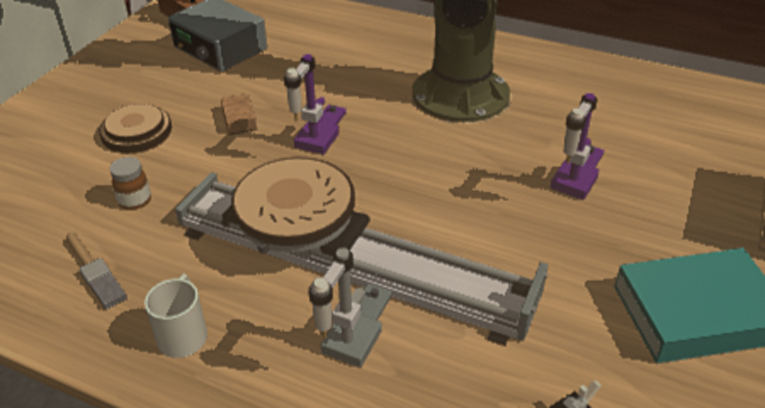

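View pics/b.png

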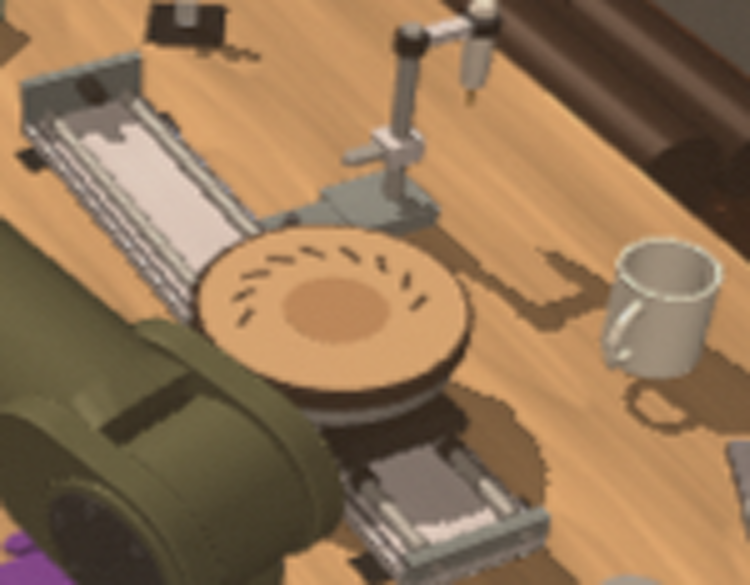

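Views show the grey station (right of the slide, pointer tip ~(0.691, 0.081)), carriage at y≈-0.112, two purple decoys. Travel needed ≈ 192 mm along world +y. Now the first move.

```bash
cat >> h.py <<'E'
def to_tool(tgt,yaw_jaw=None):
    o=monitor.get_obs(); M=R.from_euler('xyz',o['tool_rot'],degrees=True).as_matrix()
    return M.T@(np.array(tgt)-o['tool_pos']),M,o
E
python3 - <<'E'
from h import *
d,M,o=to_tool([.567,-.28,.16]); print(d.round(4)); print(M.round(4))
E
```

```text
[ 0.0816  0.4798 -0.2381]
[[ 0.      0.9687  0.2481]
 [-0.      0.2481 -0.9687]
 [-1.     -0.      0.    ]]
```

Call:
step_arm(
  deltas=[
    [-1,0.008,0.048,-0.024,-7.6],
    [-1,0.016,0.096,-0.048,-15.1],
    [-1,0.024,0.144,-0.071,-22.7],
    [-1,0.033,0.192,-0.095,-30.2],
    [-1,0.041,0.24,-0.119,-37.8],
    [-1,0.049,0.288,-0.143,-45.4],
    [-1,0.057,0.336,-0.167,-52.9],
    [-1,0.065,0.384,-0.19,-60.5],
    [-1,0.073,0.432,-0.214,-68],
    [-1,0.082,0.48,-0.238,-75.6],
    [-1,0.082,0.48,-0.238,-75.6],
    [-1,0.082,0.48,-0.238,-75.6],
  ],
)

```text
time_s: 2.8
tool_pos: [0.5669, -0.2805, 0.1594]
tool_rot: [-144.7, 89.9, -144.7]
force: [-0.7, -1.0, 0.4]
grip_width: 0.0003
```

```bash
cat >> h.py <<'E'
def meas(c,tag=None):
    t=monitor.get_obs()['time_s']
    im,d=read_camera(c); m=camera_model(c); P=cloud(m,d); ok=d>0
    if tag: cv2.imwrite(f'pics/{tag}.png',im[...,::-1])
    s=None
    r=regions_of(c,'slice'); r=[x for x in r if x['pixels'].sum()>800]
    k=ok&(abs(P[...,2]-.111)<.005)&(abs(P[...,0]-.567)<.115)&(abs(P[...,1])<.3)
    w=im.astype(int); k&=(w[...,0]>w[...,2]+45)   # wood-coloured
    n,l,st,_=cv2.connectedComponentsWithStats(k.astype(np.uint8)); i=1+np.argmax(st[1:,4]); k=l==i
    q=P[k][:,:2]; h=cv2.convexHull(q.astype(np.float32))[:,0]
    # rim-free fit: circle of fixed radius through hull points
    from scipy.optimize import least_squares
    f=least_squares(lambda p:np.hypot(*(h-p[:2]).T)-p[2],[.567,q[:,1].mean(),.106],loss='soft_l1',f_scale=.002)
    return t,f.x,q.mean(0),k.sum()
E
python3 - <<'E'
from h import *
o=monitor.get_obs(); print(o['time_s'],o['tool_pos'],o['tool_rot'],o['grip_width'],o['force'])
for i in range(3):
    t,x,q,n=meas('scene','c%d'%i); print(round(t,3),x.round(4),q.round(4),n)
t,x,q,n=meas('side','d0'); print(round(t,3),x.round(4),q.round(4),n)
im,d=read_camera('side'); P=cloud(camera_model('side'),d)
for r in regions_of('side','bumper_load'):
    k=r['pixels']&(d>0);print(r['p'],np.percentile(P[k],[2,50,98],axis=0).round(3).tolist())
E
```

```text
2.8 [ 0.56687749 -0.28052448  0.15936385] [-144.67534048   89.94578484 -144.74093214] 0.000329307865582727 [-0.68244002 -0.99706522  0.41097769]
2.8 [ 0.5658 -0.1096  0.102 ] [ 0.5709 -0.108 ] 2415
2.9 [ 0.566  -0.1089  0.1021] [ 0.5709 -0.1076] 2423
3.0 [ 0.5659 -0.1096  0.1027] [ 0.5711 -0.1076] 2426
3.1 [ 0.5657 -0.1094  0.0997] [ 0.5461 -0.0906] 909
0.75 [[0.514, -0.236, 0.033], [0.552, -0.22, 0.062], [0.605, -0.195, 0.07]]
0.29 [[0.464, -0.249, 0.034], [0.531, -0.124, 0.108], [0.631, -0.017, 0.152]]
```

Call:
step_arm(
  deltas=[
    [-1,0.045,0.01,0,0],
    [-1,0.08,0.025,0,0],
    [-1,0.09,0.03,0,0],
    [-1,0.09,0.033,0,0],
    [-1,0.09,0.036,0,0],
    [-1,0.09,0.039,0,0],
    [-1,0.09,0.042,0,0],
    [-1,0.09,0.045,0,0],
    [-1,0.09,0.048,0,0],
    [-1,0.09,0.051,0,0],
    [-1,0.09,0.054,0,0],
    [-1,0.09,0.057,0,0],
  ],
)

```text
time_s: 4.8
tool_pos: [0.5672, -0.2227, 0.0695]
tool_rot: [164.2, 90.0, 164.2]
force: [-0.1, 0.7, 0.2]
grip_width: 0.0003
```

```bash
sed -i "/regions_of(c,'slice')/d;/^    s=None/d" h.py
python3 - <<'E'
from h import *
o=monitor.get_obs(); print(o['time_s'],o['tool_pos'],o['force'])
for i in range(3):
    t,x,q,n=meas('scene','e%d'%i); print(round(t,3),x.round(4),q.round(4),n)
E
```

```text
4.8 [ 0.56720808 -0.22270767  0.06947709] [-0.13763702  0.67330302  0.22121462]
4.8 [ 0.5656 -0.0808  0.102 ] [ 0.571  -0.0789] 2492
4.85 [ 0.5663 -0.0789  0.1019] [ 0.5709 -0.0763] 2471
4.9 [ 0.565  -0.0766  0.1022] [ 0.5704 -0.0744] 2483
```

Call:
step_arm(
  deltas=[
    [-1,-0.045,-0.005,0,0],
    [-1,-0.09,0.01,0,0],
    [-1,-0.09,0.065,0,0],
    [-1,-0.09,0.12,0,0],
    [-1,-0.09,0.175,0,0],
    [-1,-0.09,0.23,0,0],
    [-1,-0.09,0.285,0,0],
    [-1,-0.09,0.34,0,0],
    [-1,-0.085,0.39,0,0],
    [-1,-0.045,0.393,0,0],
    [-1,-0.01,0.393,0,0],
    [-1,0,0.393,0,0],
  ],
)

```text
time_s: 6.45
tool_pos: [0.5659, 0.1693, 0.0672]
tool_rot: [-164.9, 89.8, -164.9]
force: [-0.4, -0.4, -0.8]
grip_width: 0.0008
```

```bash

python3 - <<'E'
from h import *
o=monitor.get_obs(); print(o['time_s'],o['tool_pos'],o['force'])
for i in range(4):
    t,x,q,n=meas('scene','f%d'%i); print(round(t,3),x.round(4),q.round(4),n)
E
```

```text
6.45 [0.56589651 0.16930774 0.0672113 ] [-0.37913046 -0.38919868 -0.75614032]
6.45 [ 0.5661 -0.0127  0.1002] [ 0.5676 -0.0143] 2241
6.5 [ 0.5656 -0.0115  0.1013] [ 0.5671 -0.0124] 2245
6.55 [ 0.5661 -0.0093  0.1007] [ 0.5664 -0.0116] 2223
6.6 [ 0.5655 -0.0083  0.101 ] [ 0.5669 -0.0097] 2210
```

Call:
step_arm(
  deltas=[
    [-1,-0.001,0.01,0,0],
    [-1,-0.001,0.02,0,0],
    [-1,-0.001,0.025,0,0],
    [-1,-0.001,0.025,0,0],
    [-1,-0.001,0.025,0,0],
    [-1,-0.001,0.025,0,0],
    [-1,-0.001,0.025,0,0],
    [-1,-0.001,0.025,0,0],
  ],
)

```text
time_s: 7.65
tool_pos: [0.5675, 0.1948, 0.0705]
tool_rot: [-110.9, 90.0, -111.0]
force: [-0.7, -0.6, -0.9]
grip_width: 0.0003
```

```bash

python3 - <<'E'
from h import *
o=monitor.get_obs(); print(o['time_s'],o['tool_pos'],o['force'])
for i in range(4):
    t,x,q,n=meas('scene','g%d'%i); print(round(t,3),x.round(4),q.round(4),n)
    im,d=read_camera('scene') if i==3 else (None,None)
P=cloud(camera_model('scene'),d)
for s in('bumper_stop','index'):
  for r in regions_of('scene',s):
    k=r['pixels']&(d>0);print(s,r['p'],np.percentile(P[k],[2,50,98],axis=0).round(3).tolist())
print(monitor.get_obs()['time_s'])
im=cv2.resize(im[150:330,180:420],None,fx=3.3,fy=3.3,interpolation=2);cv2.imwrite('pics/g.png',im[...,::-1])
E
```

```text
7.65 [0.56745916 0.19483692 0.07048101] [-0.66781396 -0.56532001 -0.90458603]
7.65 [0.5656 0.0253 0.101 ] [0.5659 0.024 ] 2252
7.7 [0.5649 0.025  0.1015] [0.566  0.0245] 2257
7.75 [0.5662 0.0268 0.1011] [0.5657 0.0256] 2242
7.8 [0.5653 0.0286 0.1016] [0.5654 0.0268] 2234
bumper_stop 0.63 [[0.536, 0.112, 0.04], [0.615, 0.133, 0.062], [0.619, 0.153, 0.069]]
index 0.57 [[0.479, -0.068, 0.052], [0.59, 0.046, 0.11], [0.666, 0.137, 0.114]]
8.0
```

View pics/g.png

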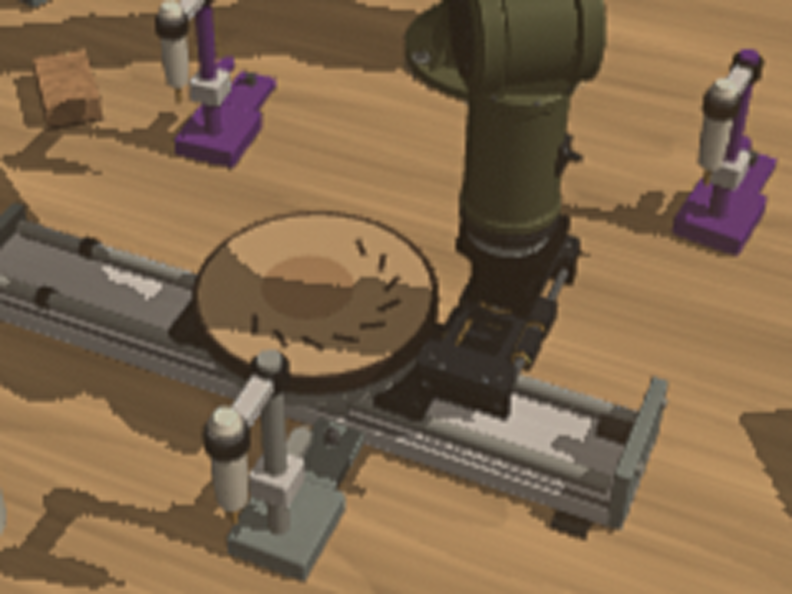

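Call:
step_arm(
  deltas=[
    [-1,0,0.005,0,0],
    [-1,0,0.01,0,0],
    [-1,0,0.013,0,0],
    [-1,0,0.013,0,0],
    [-1,0,0.013,0,0],
    [-1,0,0.013,0,0],
    [-1,0,0.013,0,0],
    [-1,0,0.013,0,0],
    [-1,0,0.013,0,0],
    [-1,0,0.013,0,0],
  ],
)

```text
time_s: 9.25
tool_pos: [0.5675, 0.2079, 0.0705]
tool_rot: [-83.6, 90.0, -83.6]
force: [-0.1, 0.2, 0.1]
grip_width: 0.0006
```

```bash

python3 - <<'E'
from h import *
o=monitor.get_obs(); print(o['time_s'],o['tool_pos'],o['force'])
for i in range(4):
    t,x,q,n=meas('scene','h%d'%i); print(round(t,3),x.round(4),q.round(4),n)
t,x,q,n=meas('side','h4'); print(round(t,3),x.round(4),q.round(4),n)
# pointer in stored first pictures, restrict to steel tip
for c in('scene','side'):
    d=np.load(c+'0.npz')['d'];P=cloud(camera_model(c),d)
    k=(d>0)&(abs(P[...,2]-.082)<.007)&(P[...,0]>.685)&(P[...,0]<.72)&(abs(P[...,1]-.08)<.03)
    print(c,P[k].mean(0).round(4),np.percentile(P[k][:,1],[5,50,95]).round(4),k.sum())
im=cv2.imread('pics/h3.png')[180:300,200:330];cv2.imwrite('pics/hh.png',cv2.resize(im,None,fx=5,fy=5,interpolation=2))
E
```

```text
9.25 [0.56746679 0.20793874 0.07050786] [-0.13907339  0.21787291  0.06886501]
9.25 [0.5657 0.0615 0.1005] [0.5679 0.0614] 2332
9.3 [0.5656 0.0626 0.1005] [0.5672 0.0616] 2312
9.35 [0.5656 0.0637 0.1016] [0.5682 0.063 ] 2339
9.4 [0.5655 0.0648 0.1008] [0.5681 0.064 ] 2328
9.45 [0.5684 0.0645 0.1013] [0.5664 0.0626] 1092
scene [0.7068 0.0831 0.0847] [0.075  0.0836 0.0898] 50
side [0.7048 0.0759 0.0835] [0.069  0.0749 0.0852] 23
```

View pics/hh.png

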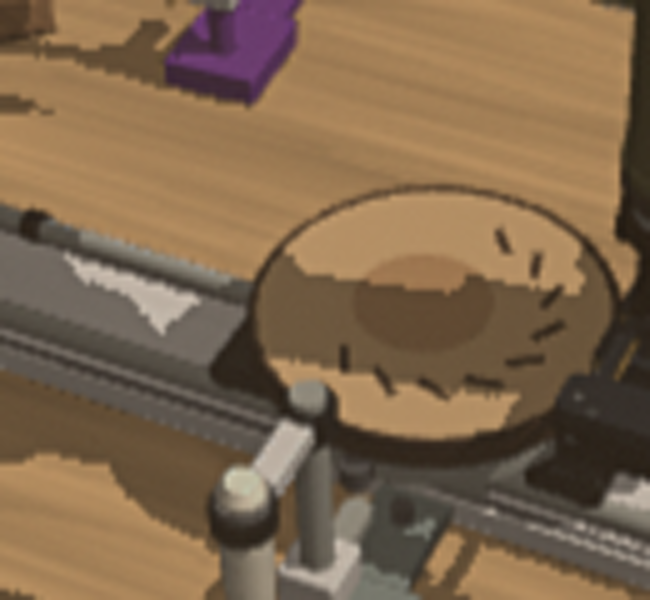

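Call:
step_arm(
  deltas=[
    [-1,0,-0.002,0,0],
    [-1,0,-0.0011,0,0],
    [-1,0,-0.0002,0,0],
    [-1,0,0.0007,0,0],
    [-1,0,0.0016,0,0],
    [-1,0,0.0025,0,0],
    [-1,0,0.0034,0,0],
    [-1,0,0.0043,0,0],
    [-1,0,0.0052,0,0],
    [-1,0,0.0061,0,0],
    [-1,0,0.007,0,0],
    [-1,0,0.0079,0,0],
  ],
)

```text
time_s: 11.0
tool_pos: [0.5675, 0.216, 0.0705]
tool_rot: [-67.7, 90.0, -67.7]
force: [0.0, 0.2, 0.1]
grip_width: 0.0003
```

```bash

python3 - <<'E'
from h import *
o=monitor.get_obs(); print(o['time_s'],o['tool_pos'],o['force'])
for i in range(4):
    t,x,q,n=meas('scene','i%d'%i); print(round(t,3),x.round(4),q.round(4),n)
t,x,q,n=meas('side','i4'); print(round(t,3),x.round(4),q.round(4),n)
E
```

```text
11.0 [0.5674612  0.21596388 0.07051712] [0.02614346 0.18759615 0.0515565 ]
11.0 [0.5657 0.0804 0.1018] [0.5682 0.0752] 2308
11.05 [0.5657 0.0776 0.101 ] [0.5681 0.0756] 2331
11.1 [0.5653 0.0788 0.1008] [0.5682 0.0752] 2333
11.15 [0.5657 0.0782 0.1008] [0.5679 0.0757] 2335
11.2 [0.5679 0.0772 0.1015] [0.5652 0.073 ] 1053
```

Call:
step_arm(
  deltas=[
    [-1,0,0.008,0,0],
    [-1,0,0.016,0,0],
    [-1,-0.03,0.02,0,0],
    [-1,-0.08,0.02,0,0],
    [-1,-0.08,0.02,0,0],
    [-1,-0.08,0.02,0,0],
  ],
)

```text
time_s: 12.0
tool_pos: [0.5672, 0.2362, 0.1502]
tool_rot: [-114.2, 90.0, -114.2]
force: [0.2, -0.0, -0.4]
grip_width: 0.0005
```

```bash

python3 - <<'E'
from h import *
for i in range(3):
    t,x,q,n=meas('scene','j%d'%i); print(round(t,3),x.round(4),q.round(4),n)
t,x,q,n=meas('side','j4'); print(round(t,3),x.round(4),q.round(4),n)
for c,f,(u,v) in(('scene','j2',(225,240)),('side','j4',(290,150))):
    im=cv2.imread(f'pics/{f}.png'); m=camera_model(c); A=att(m)
    im=im[v:v+70,u:u+80]; im=cv2.resize(im,None,fx=7,fy=7,interpolation=cv2.INTER_CUBIC)
    # scale: predicted line of lug end for centre y values 70..95 mm, and pointer-tip line
    for yy in np.arange(.06,.101,.005):
        for xx,col in((.5665+.115,(0,0,255)),(.5665+.123,(0,255,0))):
            p=A.T@(np.array([xx,yy,.082])-m['xyz']); px=((p[:2]/p[2]*m['fx']+[m['cx'],m['cy']]-[u,v]+.5)*7).astype(int)
            cv2.circle(im,tuple(int(a) for a in px),4 if abs(yy-.08)<1e-6 else 2,col,-1)
    cv2.imwrite(f'pics/k_{c}.png',im)
a=cv2.imread('pics/k_scene.png');b=cv2.imread('pics/k_side.png')
cv2.imwrite('pics/k.png',cv2.resize(np.vstack([a[:, :],b]),(400*1,700))[:600] if 0 else cv2.resize(np.hstack([a,b]),(800,350)))
print(monitor.get_obs()['time_s'])
E
```

```text
12.0 [0.5663 0.0779 0.1004] [0.5683 0.0758] 2371
12.05 [0.5654 0.0781 0.1012] [0.5687 0.0759] 2370
12.1 [0.5657 0.0777 0.1004] [0.5688 0.0756] 2361
12.15 [0.5681 0.0782 0.1011] [0.566  0.0728] 1047
12.2
```

View pics/k.png

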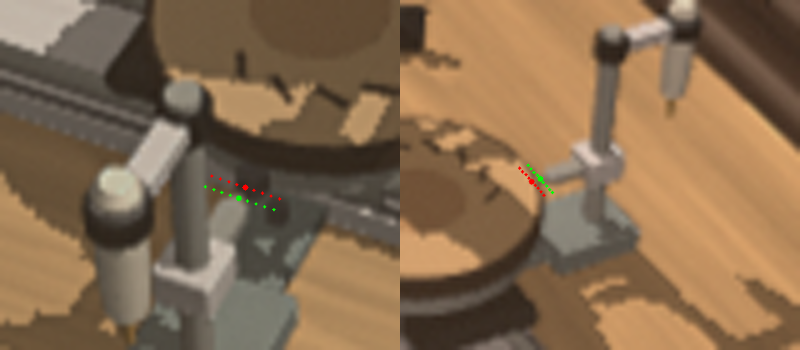

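View pics/k_scene.png

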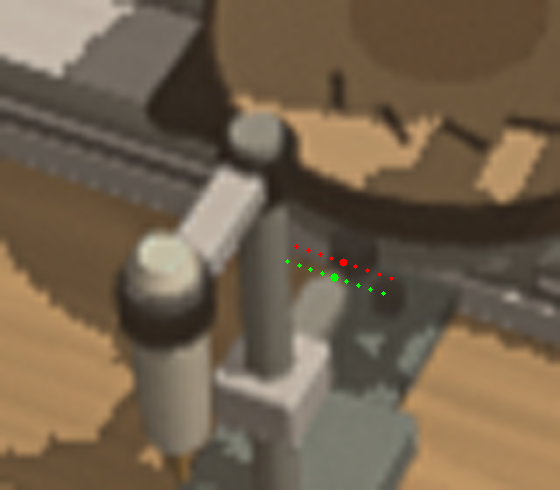

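The red/green scale puts the lug at about y=0.080 and the pointer tip at about 0.080, so they're within a few mm of each other, and the carriage is still. I'll back away and let it stand.

Call:
step_arm(
  deltas=[
    [-1,-0.03,0.02,0,0],
    [-1,-0.06,0.04,0,0],
    [-1,-0.06,0.04,0,0],
    [-1,-0.06,0.04,0,0],
    [-1,-0.06,0.04,0,0],
    [-1,-0.06,0.04,0,0],
    [-1,-0.06,0.04,0,0],
    [-1,-0.06,0.04,0,0],
    [-1,-0.06,0.04,0,0],
    [-1,-0.06,0.04,0,0],
    [-1,-0.06,0.04,0,0],
    [-1,-0.06,0.04,0,0],
  ],
)

```text
time_s: 13.7
tool_pos: [0.5675, 0.2759, 0.2105]
tool_rot: [-68.0, 90.0, -68.0]
force: [-0.4, -0.4, -1.4]
grip_width: 0.0006
```

```bash

python3 - <<'E'
from h import *
a=[]
for i in range(5):
    t,x,q,n=meas('scene','l%d'%i); a.append(x[1]); print(round(t,3),x.round(4),q.round(4),n)
im,d=read_camera('scene'); m=camera_model('scene'); A=att(m); P=cloud(m,d)
# lug: dark pixels near stud; pointer: its end pixels, both by depth
g=im.astype(int).max(-1)
k=(d>0)&(P[...,2]>.072)&(P[...,2]<.093)&(P[...,0]>.673)&(P[...,0]<.688)&(abs(P[...,1]-.08)<.03)
print('lug',P[k].mean(0).round(4),k.sum(),np.percentile(P[k][:,1],[5,50,95]).round(4))
k=(d>0)&(P[...,2]>.074)&(P[...,2]<.092)&(P[...,0]>.690)&(P[...,0]<.712)&(abs(P[...,1]-.08)<.02)
print('ptr',P[k].mean(0).round(4),k.sum(),np.percentile(P[k][:,1],[5,50,95]).round(4))
print(monitor.get_obs()['force'])
E
```

```text
13.7 [0.5655 0.0791 0.1002] [0.5672 0.0791] 2461
13.75 [0.5648 0.0795 0.101 ] [0.567  0.0791] 2469
13.8 [0.5651 0.0791 0.1008] [0.5673 0.0791] 2484
13.85 [0.5646 0.0788 0.1006] [0.5668 0.0793] 2465
13.9 [0.5637 0.0792 0.1016] [0.5669 0.0792] 2467
lug [0.6787 0.0817 0.083 ] 39 [0.0738 0.0807 0.0885]
ptr [0.7034 0.0828 0.0848] 37 [0.0755 0.0833 0.0896]
[-0.17631003  0.76046831  0.79968326]
```

Depth readings put the lug at 0.081 and the pointer at 0.083, both in the same camera. The carriage has not moved and the arm is clear, so I'm handing in.

```bash
python3 -c "
from h import *
print(env.sign_off())"
```

```text
the job is handed in; nothing more can be done
None
```

The carriage is standing at the mark and I handed the job in at about 14 s. No verdict is reported, so these are my own last checks.

**What I did:** I pushed the carriage by its loading-end bumper at a constant 24 mm/s, so it rebounded away at about 45 mm/s. The arm then crossed over the slice. I braked at the front bumper with the fingertips backing off at about half the carriage's speed, which stopped it without a bounce, and then moved the arm clear.

**Last checks:**
- **Alignment:** in the scene camera the lug is at y ≈ 0.081–0.082 m and the pointer at ≈ 0.083 m. That is 1–3 mm apart, against a limit of 12 mm.
- **Rest:** over the final 0.2 s the slice centre read 0.079 m, within 1 mm. It had read 0.078 m since 11.0 s, which I put down to measurement noise and changed occlusion.
- **Release:** the gripper finished about 7 cm above and beyond the front bumper, touching nothing.

**Where they disagreed:** the two cameras differ by up to about 5–7 mm along y in absolute terms. The slice centre compared with the pointer came out 4–5 mm short in the scene camera and about 2 mm past in the side camera, still within tolerance.

**Not checked:** I did not re-measure the teal box, jar, cork block and spare slices at the end, though the arm never went near them at their height.

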